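Vent the slide warmer: free the clamp and hold its sprung lid at the marker

ROBOT

A 6-joint arm with a two-finger parallel gripper is mounted at the origin on the work surface. World frame = base frame: x ahead of the robot, y to its left, z up, the work surface at z = 0. Lengths are in m, angles in rad, forces in N, time in s.
With the tool pointing down it reaches from about 0.35 to 0.85 m from the base axis. Payload 8.1 kg.
Tool frame: the origin (TCP) lies midway between the tips of the shut fingers; the grasp point (between the pads) lies 19 mm behind it; z points along the fingers, y is the line along which they close (so a half turn about z gives the same grasp; the last joint's range is limited). The gripper opens to 85 mm and grips with 20 to 120 N. Pads are 22 mm wide; open, the fingers measure 114 mm over their backs; the gripper's body (76 mm by 85 mm) begins 54 mm behind the grasp point. The pads swing forward as they close: fully open they stand 13 mm farther back than shut.
Start: joints at [-1.261, 0.13, 1.488, -0, 1.523, -0.085], TCP at [0.231, -0.554, 0.209] pointing down, gripper open.
Joint ranges: [-2.96, 2.96], [-0.89, 2.26], [0.02, 2.5], [-1.34, 4.48], [0, 2.73], [-2.66, 2.66]. Speed limits (rad/s): [2.39, 2.39, 2.79, 3.14, 3.14, 3.14].

INTERFACE

Orientations are given as a unit quaternion [w, x, y, z].
In Python, from plant import * gives the robot as it stands.
- The arm moves only by the tool servo_tool, never from a script. Its argument "rows" is a list of rows, each a list of 7 numbers: the shift along the tool's x, y, z in units of 0.15 m (1.0 is 0.15 m), then the turn, a rotation vector about the tool's x, y, z in units of 180 degrees (1.0 is 180 degrees), then the opening, from 0 (shut) to 1 (fully open). A call has exactly 5 rows; each row is the pose to reach, as a shift and turn from the pose commanded when the call began, along the tool's axes at that moment, turning the shorter way round; what a row does not reach only later rows make up. A row lasts 1/10 s, in which the tool goes at most 50 mm and 8.59 degrees, less where a joint would pass 70% of its speed; a pose out of reach is approached as far as the arm can. A call with a number of a shift or a turn outside -1 to 1 is refused whole. A call with a gripper value outside its range is refused whole. The fingers move at their own pace and stop on an object; the grip force is fixed at half the most. Time passes only in rows, so rows that repeat a pose let the fingers close, or fill a call up. It gives the time, the measured TCP pose, the force, the opening and the grip force at its end, in the units of the state.
- read_state(): the state, without advancing time (a new reading comes with each control period).
- snapshot(name): name is "side" or "top" or "wrist"; returns the picture (384x512x3 uint8, blue, green, red); there is no depth.
- camera_params(name): a dict with "K" (3x3 intrinsics, pixels), "extrinsics" (4x4, takes a point from camera to world coordinates); the wrist camera has in their place "hand_eye" (4x4, takes a point from camera to tool coordinates, whose origin is the TCP and whose axes are the flange's). Camera axes: x right, y down, z forward; pixel columns grow to the right and rows downward; lengths in m; the calibration is good to about 2 mm. A picture is of the moment at which its call begins: read the wrist's pose just before it. camera_params takes no time and is no camera call.
- job_done(): hands the job in; it is judged then, once.
The state is a dict: "time_s": time; "joints": joint angles; "joint_vel": joint speeds; "tau": joint torques, N m; "eef_pos": TCP position; "eef_rot": TCP orientation; "wrist_force": force on the tool from outside, world axes, zero at the start; "ft_torque": the same for the moment, N m; "opening": finger opening in m; "grasp_force": force on a finger pad.
Only numpy, scipy, OpenCV 4.12 (cv2) and the standard library are available. Lean on these libraries where they do the work, as an engineer would, in place of code of your own. Each camera call takes 0.05 s, during which the arm holds its last target. There are 200 camera calls.

TASK

Free the blue lid of the white slide warmer by turning its black clamp knob clockwise until it stops, so the red tab swings off the lid; then raise the lid by its steel bar handle, against its spring, until it lines up with the orange marker arm at its side. Finish while still holding the lid there, steady, with the gripper (the spring would shut it). Never throw the lid wide open, do not shift the marker arm, and leave the other things on the bench where they stand.

Things in the scene. Friction and masses are not known exactly. Their poses are not given: they have to be found in the camera images.
- warmer: white slide warmer fixed to the bench, case 240 (x) x 260 (y) x 90 mm tall; origin under the case's centre; its -x side, roughly towards the robot, is the front with clamp knob and handle; always level, turned about the vertical by up to 0.3 rad
- lid (a joint): angle of the blue lid (240 x 260 x 10 mm, top 100 mm above the bench when shut) in rad: 0 shut, growing as the front edge rises about the far edge, stop at 1.3. A spring and its weight press it shut at every angle: about 4 N at the handle when shut, about 6 N at 0.7; it never stays up by itself
- lid_hinge (a point): point on the lid's hinge line (along the warmer's y), 120 mm beyond the warmer's centre along its +x, 90 mm above the bench; its frame turns with the lid: x at angle 0 is the warmer's x
- handle_mid (a point): middle of the handle's round bar: 12 mm thick, 90 mm long along the warmer's y. In the lid's frame it lies at (-285, 35, 35) mm from lid_hinge, so 45 mm in front of the lid's front edge and 125 mm above the bench when shut, with a 39 mm gap to the lid edge. The bar can turn in a pinch from above, so the gripper may stay vertical along the arc
- clamp (a joint): angle of the clamp knob in rad: near 0 its red tab (45 mm from the axis, 12 mm wide, 6 mm thick) points along the warmer's +x over the lid's front edge and blocks the lid; grows as it is turned clockwise seen from above; stop at 1.5, where the tab points along the warmer's -y, clear of the lid. Friction 0.06 N m, stays where it is left
- clamp_grip (a point): on the vertical axis of the clamp knob, at grip height, 130 mm above the bench, at (-150, -85) mm from the warmer's centre. Its black grip is a bar 42 mm long, 14 mm wide, 32 mm tall (top 11 mm above this point); the bar and the red tab lie along this frame's x, which turns with the knob
- marker (a joint): angle of the orange marker arm in rad, in the same sense as the lid's angle (lid angle = marker angle when they line up); set between 0.35 and 0.7; it holds by friction and must not be shifted
- marker_tip (a point): free end of the orange marker arm, 225 mm from its pivot, which lies on the lid's hinge line 149 mm left (+y) of the warmer's middle, 95 mm above the bench; its frame turns with the arm, the arm runs from the pivot along -x; arm 7 mm thick, 12 mm wide, with an 18 mm flag at the end
- dropper1: bystander: small amber dropper bottle, 32 mm diameter, 88 mm tall, standing just left (+y) of the warmer; origin under its foot
- dropper2: bystander: second amber dropper bottle like dropper1, standing near it
- beaker: bystander: clear glass beaker, 60 mm diameter, 80 mm tall, to the right (-y) of the warmer; origin under its foot
- stain_jar: bystander: amber jar with red cap, 50 mm diameter, 80 mm tall, to the right (-y) of the warmer; origin under its foot
- slide_box: bystander: closed blue slide box 170 x 90 x 35 mm, far left on the bench; origin under its centre
- dish: bystander: clear dish, 90 mm diameter, 15 mm tall, far right on the bench; origin under its centre
- brush: bystander: cleaning brush lying far right on the bench; origin under its middle

How it is judged:
By the outcome, as a careful person would: the job done as asked, in the order asked, and still so for the second after the job is handed in, while the arm keeps its last pose, push and grip.
It also fails if it takes over 46 s, if anything falls off the work surface, if the arm or the gripper's body presses on something with over 40 N, if the wrist force passes 120 N, or if a joint passes its speed limit or range.

## Working session

There is one attempt and no reset: what is moved stays moved. The work goes in short steps, Python scripts to look and compute and a tool call to move; the robot and the scene stay as the last step left them, time stands still between calls to the robot, and variables do not carry over. Pictures are saved under pics/ and viewed, at most 10 in all, crops included, and the job is handed in when it is done.

Besides the shell and the picture viewer there is one more tool, called after "Emit:" as name(argument=value, ...), one argument or row to a line, values as JSON. servo_tool: Moves the arm, as the interface text tells. Shifts and turns lie within -1 to 1; 1 stands for 0.15 m of shift or 180 degrees of turn. Its arguments: {"type":"object","properties":{"rows":{"type":"array","items":{"type":"array","items":{"type":"number"}}}},"required":["rows"]}

```bash
mkdir -p pics
python3 - <<'E'
from plant import *
import cv2, numpy as np
s=read_state(); print(s)
for n in("side","top"):
    cv2.imwrite(f"pics/{n}1.png",snapshot(n)); c=camera_params(n); print(n,np.round(c["K"],1).tolist(),np.round(c["extrinsics"],4).tolist())
print(np.round(camera_params("wrist")["hand_eye"],4).tolist(), np.round(camera_params("wrist")["K"],1).tolist())
E
```

```text
{'time_s': 0.0, 'joints': array([-1.26143718e+00,  1.31179953e-01,  1.48930922e+00, -3.23270061e-05,
        1.52298130e+00, -8.53781976e-02]), 'joint_vel': array([-2.74897849e-05, -5.04156167e-04,  2.35467019e-03,  1.24242106e-03,
       -1.31608024e-03,  8.40220543e-05]), 'tau': array([-4.03447684e-04, -5.69404364e+01, -5.00553453e+01, -2.29592606e-04,
        1.48297870e-02, -2.14115829e-05]), 'eef_pos': array([ 0.23057721, -0.5532761 ,  0.2081168 ]), 'eef_rot': array([-9.31225537e-04,  9.80585362e-01,  1.96090454e-01, -1.20972646e-04]), 'wrist_force': array([ 0.28606434,  0.0089084 , -0.81378735]), 'ft_torque': array([ 0.03509705, -0.03007889,  0.00941839]), 'grasp_force': 0.0, 'opening': 0.08522123194047236}
side [[428.9, 0.0, 258.7], [0.0, 428.9, 198.5], [0.0, 0.0, 1.0]] [[-0.9996, -0.0036, 0.0291, 0.5136], [-0.027, 0.5038, -0.8634, 1.0714], [-0.0116, -0.8638, -0.5036, 0.7712], [0.0, 0.0, 0.0, 1.0]]
top [[370.7, 0.0, 253.1], [0.0, 370.7, 191.2], [0.0, 0.0, 1.0]] [[-0.0131, -0.9965, 0.0832, 0.4698], [-0.9998, 0.0143, 0.0145, -0.0586], [-0.0156, -0.0829, -0.9964, 1.2702], [0.0, 0.0, 0.0, 1.0]]
[[-0.0003, -0.9536, -0.301, 0.0779], [1.0, -0.0002, -0.0002, -0.0017], [0.0002, -0.301, 0.9536, -0.1639], [0.0, 0.0, 0.0, 1.0]] [[275.7, 0.0, 256.0], [0.0, 275.7, 189.4], [0.0, 0.0, 1.0]]
```

View pics/side1.png

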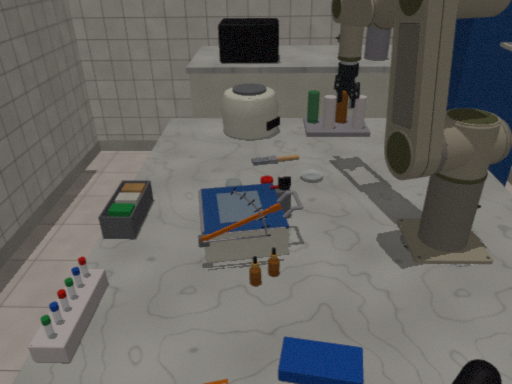

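View pics/top1.png

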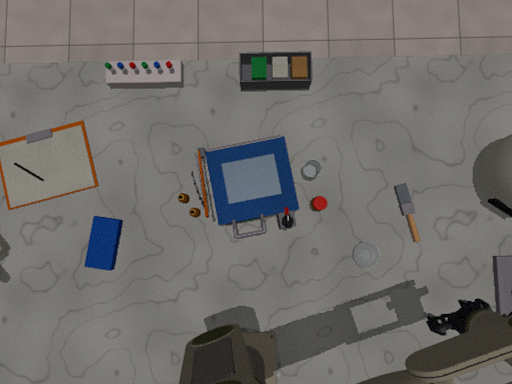

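The side view shows the lid around (240,205), the orange arm running from (203,238) to (280,207), and the knob at (285,183). The top view shows the lid corners at about (205,152), (283,137), (299,207) and (219,224), the handle at (250,233) and the knob at (288,221). I'll enlarge both.

Run:
```python
import cv2, numpy as np
t=cv2.imread("pics/top1.png")[125:250,175:335]; s=cv2.imread("pics/side1.png")[165:290,185:315]
a=cv2.resize(t,None,fx=4.5,fy=4.5,interpolation=cv2.INTER_CUBIC)
b=cv2.resize(s,None,fx=4.5,fy=4.5,interpolation=cv2.INTER_CUBIC)
cv2.imwrite("pics/t2.png",a); cv2.imwrite("pics/s2.png",b); print(a.shape,b.shape)
```

```text
(562, 720, 3) (562, 585, 3)
```

View pics/t2.png

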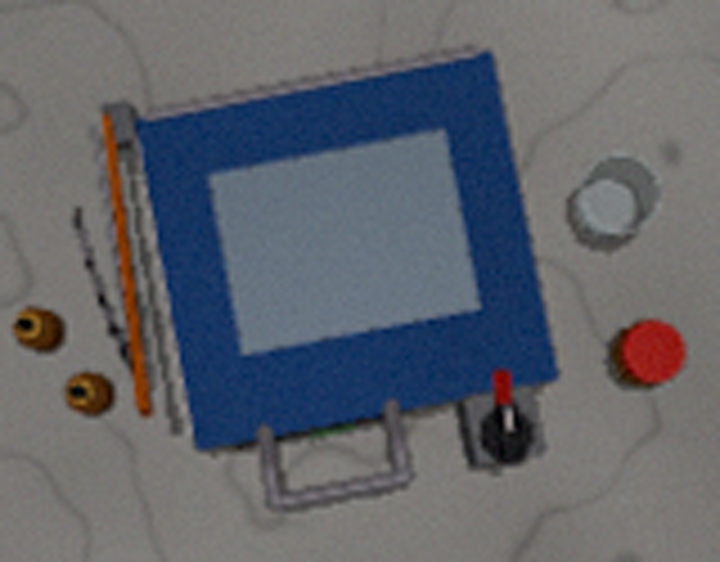

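View pics/s2.png

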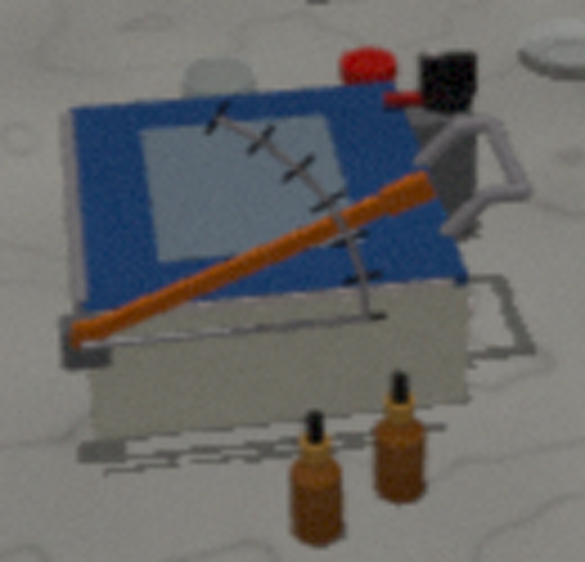

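The top crop shows the lid corners at (137,122), (492,52), (557,378) and (200,450), the handle bar from (272,503) to (408,480), the knob at (505,435), and the marker from (108,118) to (146,413). The side crop shows the marker from (72,332) to (435,183), the bar from (487,122) to (525,190), and the knob top at (447,58). I'll triangulate the key points and fit the warmer model to them.

```bash
cat > h.py <<'E'
from plant import *
import cv2, numpy as np
from scipy.optimize import least_squares
from scipy.spatial.transform import Rotation as R
def cam(n): c=camera_params(n); return c["K"],np.linalg.inv(c["extrinsics"])
def proj(c,P): K,E=c; q=(E[:3,:3]@np.asarray(P).T).T+E[:3,3]; q=q@K.T; return q[:,:2]/q[:,2:]
def model(p):
    x,y,w,m=p[:4]; Rz=R.from_euler('z',w).as_matrix(); o=np.array([x,y,0])
    pv=np.array([.12,.149,.095]); tip=pv+.225*np.array([-np.cos(m),0,np.sin(m)])
    L=dict(c1=[.12,.13,.1],c2=[.12,-.13,.1],c3=[-.12,-.13,.1],c4=[-.12,.13,.1],b1=[-.165,.08,.125],b2=[-.165,-.01,.125],k=[-.15,-.085,.141],pv=pv,tip=tip)
    return {k:Rz@np.array(v)+o for k,v in L.items()}
def tri(a,b,pa,pb):
    X=cv2.triangulatePoints(a[0]@a[1][:3],b[0]@b[1][:3],np.array(pa,float).reshape(2,1),np.array(pb,float).reshape(2,1)); return (X[:3]/X[3]).ravel()
E
cat > fit.py <<'E'
from h import *
f=lambda d,ox,oy:{k:((u+.5)/4.5-.5+ox,(v+.5)/4.5-.5+oy) for k,(u,v) in d.items()}
T=f(dict(c1=(137,122),c2=(492,52),c3=(557,378),c4=(200,450),b1=(272,503),b2=(408,480),k=(505,437),pv=(108,118),tip=(146,413)),175,125)
S=f(dict(c1=(83,305),c2=(70,108),c4=(465,280),b1=(525,190),b2=(488,122),k=(447,58),pv=(74,332),tip=(435,183)),185,165)
ct,cs=cam("top"),cam("side")
for k in S: print(k,np.round(tri(ct,cs,T[k],S[k]),4))
def res(p):
    M=model(p); return np.concatenate([(proj(c,[M[k] for k in D])-np.array(list(D.values()))).ravel() for c,D in((ct,T),(cs,S))])
r=least_squares(res,[.5,0,0,.5],loss='soft_l1'); print(r.x); print(np.round(res(r.x).reshape(-1,2),1).tolist())
for k,v in model(r.x).items(): print(k,np.round(v,4))
E
python3 fit.py
```

```text
c1 [0.698  0.1105 0.1027]
c2 [ 0.7438 -0.1426  0.0995]
c4 [0.465  0.0677 0.0939]
b1 [0.427  0.0152 0.128 ]
b2 [ 0.4444 -0.0778  0.1255]
k [ 0.4718 -0.1433  0.1405]
pv [0.7013 0.1318 0.098 ]
tip [0.4875 0.0937 0.1804]
[ 0.60409693 -0.03684891  0.17432742  0.37784989]
[[-0.4, -1.0], [0.4, -0.6], [0.7, 0.6], [-1.0, 0.0], [0.7, -0.3], [-0.8, -0.6], [1.1, -0.5], [0.5, 1.3], [-0.2, -0.7], [-0.1, 1.2], [-0.1, -0.3], [1.1, -1.3], [-0.3, 0.5], [1.1, 0.5], [0.7, -0.6], [2.3, 0.7], [-1.4, 0.9]]
c1 [0.6997 0.112  0.1   ]
c2 [ 0.7448 -0.1441  0.1   ]
c3 [ 0.5085 -0.1857  0.1   ]
c4 [0.4634 0.0704 0.1   ]
b1 [0.4277 0.0133 0.125 ]
b2 [ 0.4433 -0.0753  0.125 ]
k [ 0.4711 -0.1466  0.141 ]
pv [0.6964 0.1307 0.095 ]
tip [0.4905 0.0944 0.178 ]
```

The triangulated heights match the text: bar 0.125–0.128 against 0.125, knob top 0.1405 against 0.141. The marker is at about 0.377 rad. Next I'll plan the approach above the knob, with tool yaw = warmer yaw + π so joint 6 has room for the clockwise turn.

```bash
cat >> h.py <<'E'
def pose(s): return np.array(s["eef_pos"]), R.from_quat(np.roll(s["eef_rot"],-1))
def down(psi): return R.from_euler('z',psi)*R.from_euler('x',np.pi)
def plan(wps,start=None):
    """wps: (x,y,z,psi) -> one call each; prints final row (units) in the tool axes at its start"""
    p,q=start or pose(read_state())
    for w in wps:
        P=np.array(w[:3]); Q=down(w[3])
        print(np.round(np.r_[q.inv().apply(P-p)/.15,(q.inv()*Q).as_rotvec()/np.pi],3).tolist()); p,q=P,Q
E
python3 - <<'E'
from h import *
a=np.array([.231,-.553,.208,.395]); b=np.array([.455,-.150,.25,3.316])
plan([a+(b-a)*f for f in(.25,.5,.75,1)])
E
```

```text
[0.606, -0.478, -0.068, -0.0, -0.0, -0.233]
[0.767, 0.047, -0.07, 0.0, 0.0, -0.232]
[0.54, 0.547, -0.07, -0.0, 0.0, -0.232]
[0.037, 0.768, -0.07, -0.0, 0.0, -0.232]
```

Emit:
servo_tool(
  rows=[
    [0.12, -0.1, -0.014, 0, 0, -0.046, 1],
    [0.24, -0.19, -0.03, 0, 0, -0.093, 1],
    [0.36, -0.29, -0.04, 0, 0, -0.14, 1],
    [0.49, -0.38, -0.055, 0, 0, -0.186, 1],
    [0.606, -0.478, -0.068, 0, 0, -0.233, 1],
  ],
)

```text
time_s: 0.6
eef_pos: [0.2875, -0.4516, 0.2189]
eef_rot: [-0.0, 0.844, 0.537, 0.0]
wrist_force: [0.7, -0.6, 0.4]
opening: 0.0852
grasp_force: 0.0
```

Emit:
servo_tool(
  rows=[
    [0.15, 0.01, -0.014, 0, 0, -0.046, 1],
    [0.31, 0.02, -0.03, 0, 0, -0.093, 1],
    [0.46, 0.03, -0.04, 0, 0, -0.14, 1],
    [0.61, 0.04, -0.055, 0, 0, -0.186, 1],
    [0.767, 0.047, -0.07, 0, 0, -0.232, 1],
  ],
)

```text
time_s: 1.1
eef_pos: [0.3431, -0.3508, 0.2295]
eef_rot: [-0.0, 0.597, 0.802, 0.0]
wrist_force: [-0.4, -1.0, -0.6]
opening: 0.0854
grasp_force: 0.0
```

Emit:
servo_tool(
  rows=[
    [0.11, 0.11, -0.014, 0, 0, -0.046, 0.8],
    [0.22, 0.22, -0.03, 0, 0, -0.093, 0.7],
    [0.32, 0.33, -0.04, 0, 0, -0.14, 0.6],
    [0.43, 0.44, -0.055, 0, 0, -0.186, 0.5],
    [0.54, 0.547, -0.07, 0, 0, -0.232, 0.5],
  ],
)

```text
time_s: 1.6
eef_pos: [0.399, -0.25, 0.24]
eef_rot: [-0.0, 0.272, 0.962, 0.0]
wrist_force: [0.7, 0.6, 0.2]
opening: 0.0425
grasp_force: 0.0
```

Emit:
servo_tool(
  rows=[
    [0.01, 0.19, -0.02, 0, 0, -0.058, 0.5],
    [0.02, 0.38, -0.035, 0, 0, -0.116, 0.5],
    [0.03, 0.58, -0.05, 0, 0, -0.174, 0.5],
    [0.037, 0.768, -0.07, 0, 0, -0.232, 0.5],
    [0.037, 0.768, -0.07, 0, 0, -0.232, 0.5],
  ],
)

```text
time_s: 2.1
eef_pos: [0.4562, -0.1476, 0.2509]
eef_rot: [0.0, -0.09, 0.996, 0.001]
wrist_force: [-0.7, 0.2, -0.7]
opening: 0.0425
grasp_force: 0.0
```

Run:
```python
from h import *
s=read_state(); p,q=pose(s); print(s["time_s"],p,q.as_matrix()[:2,0],s["opening"],np.round(s["joints"],2))
im=snapshot("wrist"); cv2.imwrite("pics/w1.png",cv2.resize(im,None,fx=1.5,fy=1.5,interpolation=cv2.INTER_CUBIC))
np.save("w1.npy",np.r_[p,q.as_quat()])
```

```text
2.1 [ 0.45623069 -0.14757481  0.25089797] [-0.98367167 -0.17997138] 0.04252035006919544 [-0.42 -0.21  1.75  0.    1.61 -2.17]
```

View pics/w1.png

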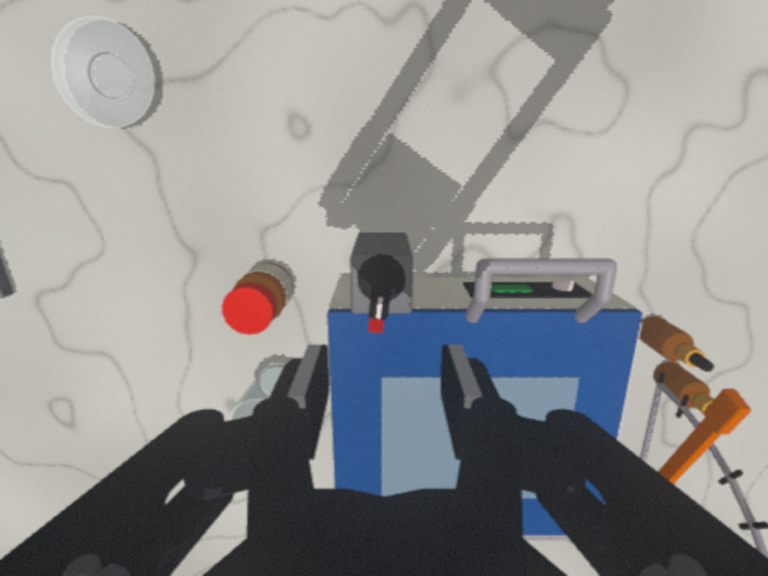

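The wrist view shows the knob at (382,275) with its tab ending at (376,332), the front lid corners at (329,310) and (641,310), the bar from (481,267) to (612,267), and the orange flag at (738,405). I'll add these points to the fit.

```bash
cat >> h.py <<'E'
def wcam(a):
    c=camera_params("wrist"); E=np.eye(4); E[:3,:3]=R.from_quat(a[3:]).as_matrix(); E[:3,3]=a[:3]
    return c["K"],np.linalg.inv(E@c["hand_eye"])
E
cat > fit2.py <<'E'
exec(open("fit.py").read().split("def res")[0])
cw=wcam(np.load("w1.npy"))
W={k:((u+.5)/1.5-.5,(v+.5)/1.5-.5) for k,(u,v) in dict(c3=(329,310),c4=(641,310),b1=(612,267),b2=(481,267)).items()}
for k in("b1","b2"): print("tri T-W",k,tri(ct,cw,T[k],W[k]),"S-W",tri(cs,cw,S[k],W[k]))
def res(p):
    M=model(p); return np.concatenate([(proj(c,[M[k] for k in D])-np.array(list(D.values()))).ravel()*g for c,D,g in((ct,T,1),(cs,S,1),(cw,W,1))])
r=least_squares(res,[.5,0,0,.5],loss='soft_l1'); p=r.x; print(p, np.round(res(p)[-8:].reshape(-1,2),1).tolist())
M=model(p)
for k in M: print(k,np.round(M[k],4))
def tabs(a): 
    k=M["k"]; d=np.array([np.cos(p[2]-a),np.sin(p[2]-a),0]); z=np.array([0,0,1])
    return np.array([k,k+.021*d,k-.021*d,k*[1,1,0]+.109*z+.045*d])
for a in(-.1,0,.1): print(a,np.round((proj(cw,tabs(a))+.5)*1.5).tolist())
E
python3 fit2.py
```

```text
c1 [0.698  0.1105 0.1027]
c2 [ 0.7438 -0.1426  0.0995]
c4 [0.465  0.0677 0.0939]
b1 [0.427  0.0152 0.128 ]
b2 [ 0.4444 -0.0778  0.1255]
k [ 0.4718 -0.1433  0.1405]
pv [0.7013 0.1318 0.098 ]
tip [0.4875 0.0937 0.1804]
tri T-W b1 [0.4271958  0.01505064 0.12893006] S-W [0.42725379 0.01544371 0.12815557]
tri T-W b2 [ 0.44212746 -0.07799157  0.13406929] S-W [ 0.44625247 -0.07658582  0.12603131]
[ 0.60452201 -0.0364003   0.17493573  0.37685244] [[-3.0, 0.1], [1.5, 1.2], [-3.3, -0.6], [1.4, -1.0]]
c1 [0.7001 0.1125 0.1   ]
c2 [ 0.7453 -0.1435  0.1   ]
c3 [ 0.509  -0.1853  0.1   ]
c4 [0.4637 0.0707 0.1   ]
b1 [0.4281 0.0137 0.125 ]
b2 [ 0.4438 -0.075   0.125 ]
k [ 0.4716 -0.1462  0.141 ]
pv [0.6968 0.1312 0.095 ]
tip [0.4907 0.0948 0.1778]
-0.1 [[380.0, 292.0], [383.0, 320.0], [377.0, 263.0], [386.0, 332.0]]
0 [[380.0, 292.0], [380.0, 320.0], [380.0, 263.0], [380.0, 332.0]]
0.1 [[380.0, 292.0], [377.0, 320.0], [383.0, 263.0], [375.0, 332.0]]
```

The model agrees within 1–3 px. The clamp is at about 0.1 rad, so the bar yaw is about 0.075. I'll descend onto the knob.

Run:
```python
from h import *
plan([(.4716,-.1462,.18,3.216),(.4716,-.1462,.114,3.216)])
```

```text
[-0.108, -0.004, 0.471, 0.0, -0.0, 0.036]
[0.0, -0.0, 0.44, 0.0, 0.0, 0.0]
```

Emit:
servo_tool(
  rows=[
    [-0.03, 0, 0.11, 0, 0, 0.01, 0.5],
    [-0.06, 0, 0.24, 0, 0, 0.02, 0.5],
    [-0.09, -0.004, 0.36, 0, 0, 0.03, 0.5],
    [-0.108, -0.004, 0.471, 0, 0, 0.036, 0.5],
    [-0.108, -0.004, 0.471, 0, 0, 0.036, 0.5],
  ],
)

```text
time_s: 2.65
eef_pos: [0.4693, -0.1476, 0.1771]
eef_rot: [-0.003, -0.028, 1.0, 0.001]
wrist_force: [0.2, 0.5, -0.2]
opening: 0.0425
grasp_force: 0.0
```

Emit:
servo_tool(
  rows=[
    [0, 0, 0.11, 0, 0, 0, 0.5],
    [0, 0, 0.22, 0, 0, 0, 0.5],
    [0, 0, 0.33, 0, 0, 0, 0.5],
    [0, 0, 0.44, 0, 0, 0, 0.5],
    [0, 0, 0.44, 0, 0, 0, 0.5],
  ],
)

```text
time_s: 3.15
eef_pos: [0.4695, -0.1478, 0.1126]
eef_rot: [-0.002, -0.029, 1.0, 0.001]
wrist_force: [-0.9, -0.7, -0.2]
opening: 0.0426
grasp_force: 0.0
```

Emit:
servo_tool(
  rows=[
    [0, 0, 0, 0, 0, 0, 0.35],
    [0, 0, 0, 0, 0, 0, 0.2],
    [0, 0, 0, 0, 0, 0, 0.0],
    [0, 0, 0, 0, 0, 0, 0.0],
    [0, 0, 0, 0, 0, 0, 0.0],
  ],
)

```text
time_s: 3.65
eef_pos: [0.472, -0.1474, 0.1161]
eef_rot: [0.001, -0.029, 1.0, 0.0]
wrist_force: [-2.5, 6.3, 6.4]
opening: 0.0112
grasp_force: 58.7
```

Run:
```python
from h import *
s=read_state(); p,q=pose(s); print({k:np.round(v,4) for k,v in s.items() if k not in("tau","joint_vel")},q.as_matrix()[:2,0])
```

```text
{'time_s': np.float64(3.65), 'joints': array([-4.0780e-01, -9.4400e-02,  1.8884e+00,  1.7000e-03,  1.3464e+00,
       -2.0378e+00]), 'eef_pos': array([ 0.472 , -0.1474,  0.1161]), 'eef_rot': array([ 9.000e-04, -2.940e-02,  9.996e-01,  5.000e-04]), 'wrist_force': array([-2.5494,  6.2778,  6.4494]), 'ft_torque': array([1.074 , 0.3998, 0.0177]), 'grasp_force': np.float64(58.6569), 'opening': np.float64(0.0112)} [-0.9982683  -0.05879597]
```

The grip is firm at 59 N, so I'll turn clockwise.

Emit:
servo_tool(
  rows=[
    [0, 0, 0, 0, 0, 0.03, 0],
    [0, 0, 0, 0, 0, 0.06, 0],
    [0, 0, 0, 0, 0, 0.09, 0],
    [0, 0, 0, 0, 0, 0.12, 0],
    [0, 0, 0, 0, 0, 0.15, 0],
  ],
)

```text
time_s: 4.15
eef_pos: [0.472, -0.1471, 0.1161]
eef_rot: [0.001, 0.207, 0.978, 0.001]
wrist_force: [-2.3, 7.4, 6.7]
opening: 0.0106
grasp_force: 58.8
```

Run:
```python
from h import *
s=read_state(); p,q=pose(s); x=q.as_matrix()[:2,0]; print(p,np.arctan2(x[1],x[0])%6.283,s["wrist_force"],s["ft_torque"],s["opening"],s["grasp_force"])
```

```text
[ 0.47200655 -0.14712925  0.11613641] 2.7255489831437587 [-2.3068018  7.3557835  6.7215913] [1.2571189  0.39848148 0.06176722] 0.010642627124899851 58.757641380652785
```

Emit:
servo_tool(
  rows=[
    [0, 0, 0, 0, 0, 0.03, 0],
    [0, 0, 0, 0, 0, 0.06, 0],
    [0, 0, 0, 0, 0, 0.09, 0],
    [0, 0, 0, 0, 0, 0.12, 0],
    [0, 0, 0, 0, 0, 0.15, 0],
  ],
)

```text
time_s: 4.65
eef_pos: [0.4721, -0.1468, 0.1161]
eef_rot: [0.001, 0.429, 0.903, 0.001]
wrist_force: [-0.8, 8.2, 5.5]
opening: 0.0107
grasp_force: 58.7
```

Emit:
servo_tool(
  rows=[
    [0, 0, 0, 0, 0, 0.03, 0],
    [0, 0, 0, 0, 0, 0.06, 0],
    [0, 0, 0, 0, 0, 0.09, 0],
    [0, 0, 0, 0, 0, 0.115, 0],
    [0, 0, 0, 0, 0, 0.13, 0],
  ],
)

```text
time_s: 5.15
eef_pos: [0.4723, -0.1467, 0.1161]
eef_rot: [0.0, 0.603, 0.798, 0.002]
wrist_force: [-0.0, 9.4, 5.9]
opening: 0.0107
grasp_force: 58.7
```

Run:
```python
from h import *
s=read_state(); p,q=pose(s); x=q.as_matrix()[:2,0]; print(p,np.arctan2(x[1],x[0])%6.283,s["wrist_force"],s["ft_torque"],s["opening"],s["grasp_force"])
```

```text
[ 0.4723486  -0.14672942  0.11610795] 1.8468537504992373 [-0.02247525  9.41528571  5.91460317] [1.53499424 0.0812378  0.04216372] 0.010697002563259056 58.67555983364582
```

Not at the stop yet (expected near ψ≈1.82), so I'll nudge on and watch the moment.

Emit:
servo_tool(
  rows=[
    [0, 0, 0, 0, 0, 0.006, 0],
    [0, 0, 0, 0, 0, 0.012, 0],
    [0, 0, 0, 0, 0, 0.018, 0],
    [0, 0, 0, 0, 0, 0.02, 0],
    [0, 0, 0, 0, 0, 0.02, 0],
  ],
)

```text
time_s: 5.65
eef_pos: [0.4724, -0.1467, 0.1161]
eef_rot: [0.0, 0.627, 0.779, 0.002]
wrist_force: [0.3, 9.2, 5.8]
opening: 0.0109
grasp_force: 59.3
```

```bash
cat > st.py <<'E'
from h import *
s=read_state(); p,q=pose(s); x=q.as_matrix()[:2,0]; print(p,"psi",np.arctan2(x[1],x[0])%6.283,s["wrist_force"],s["ft_torque"],s["opening"],s["grasp_force"])
E
python3 st.py
```

```text
[ 0.47240143 -0.14671867  0.11613175] psi 1.7872088123483285 [0.29283402 9.23960106 5.83490971] [1.55412739 0.08345526 0.26725146] 0.010878754452646482 59.33951649349183
```

Emit:
servo_tool(
  rows=[
    [0, 0, 0, 0, 0, 0.005, 0],
    [0, 0, 0, 0, 0, 0.01, 0],
    [0, 0, 0, 0, 0, 0.01, 0],
    [0, 0, 0, 0, 0, 0.01, 0],
    [0, 0, 0, 0, 0, 0.01, 0],
  ],
)

```text
time_s: 6.15
eef_pos: [0.4724, -0.1467, 0.1161]
eef_rot: [0.0, 0.639, 0.77, 0.002]
wrist_force: [-0.5, 10.3, 5.8]
opening: 0.0106
grasp_force: 60.5
```

```bash
python3 st.py
```

```text
[ 0.47239591 -0.14670697  0.11614177] psi 1.7564104234339548 [-0.50926157 10.2731145   5.79304019] [1.54261494 0.04584595 0.53824333] 0.010644699313700417 60.50689405761659
```

The moment climbs to 0.54 N m with no further turn, so the knob is at its stop. I'll release, rise, and go above the handle.

Run:
```python
from h import *
s=pose(read_state())
plan([(*s[0][:2],.18,1.756),(.436,-.031,.19,1.746),(.436,-.031,.106,1.746)])
```

```text
[0.001, 0.001, -0.426, 0.001, -0.0, 0.0]
[0.803, -0.096, -0.067, 0.0, -0.0, 0.003]
[0.0, -0.0, 0.56, 0.0, 0.0, 0.0]
```

Emit:
servo_tool(
  rows=[
    [0, 0, 0, 0, 0, 0, 0.2],
    [0, 0, 0, 0, 0, 0, 0.4],
    [0, 0, 0, 0, 0, 0, 0.4],
    [0, 0, 0, 0, 0, 0, 0.4],
    [0, 0, 0, 0, 0, 0, 0.4],
  ],
)

```text
time_s: 6.65
eef_pos: [0.4711, -0.1483, 0.1143]
eef_rot: [0.0, 0.639, 0.769, -0.0]
wrist_force: [0.6, -0.3, 0.2]
opening: 0.0344
grasp_force: 0.0
```

Emit:
servo_tool(
  rows=[
    [0, 0, -0.1, 0, 0, 0, 0.4],
    [0, 0, -0.22, 0, 0, 0, 0.4],
    [0, 0, -0.34, 0, 0, 0, 0.4],
    [0, 0, -0.44, 0, 0, 0, 0.4],
    [0, 0, -0.44, 0, 0, 0, 0.4],
  ],
)

```text
time_s: 7.15
eef_pos: [0.4728, -0.1489, 0.1837]
eef_rot: [0.002, 0.639, 0.769, 0.001]
wrist_force: [0.3, -0.1, -1.0]
opening: 0.0344
grasp_force: 0.0
```

```bash
python3 st.py
python3 - <<'E'
from h import *
plan([(.436,-.031,.19,1.746)])
s=read_state(); p,q=pose(s); im=snapshot("wrist"); cv2.imwrite("pics/w2.png",cv2.resize(im,None,fx=1.5,fy=1.5,interpolation=cv2.INTER_CUBIC))
np.save("w2.npy",np.r_[p,q.as_quat()])
E
```

```text
[ 0.47282822 -0.1488824   0.18367959] psi 1.7551245036103515 [ 0.26084534 -0.09630192 -0.95685626] [ 0.0329956  -0.01708436  0.0377434 ] 0.03444193157362107 0.0
[0.817, -0.097, -0.045, 0.001, 0.001, 0.003]
```

View pics/w2.png

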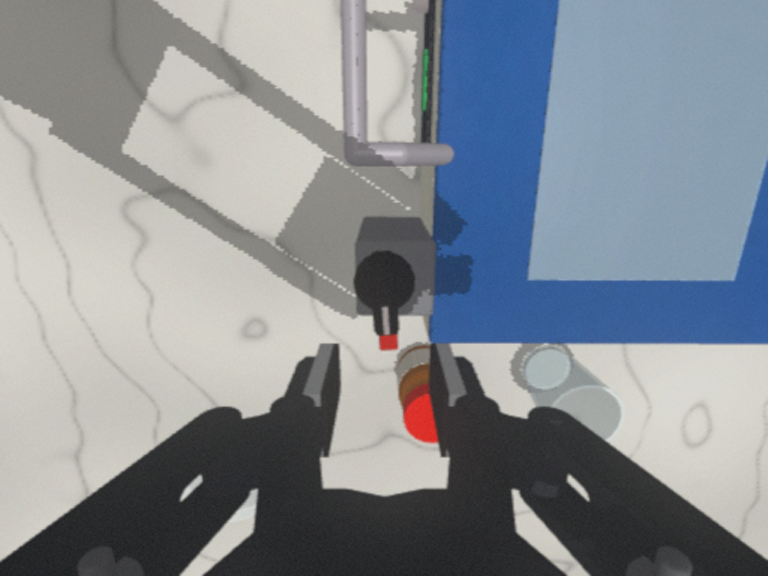

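The knob's tab now points along -y at (388,342), clear of the lid, whose edge is at column 432. The handle bar's lower end shows at (352,152). I'll check that against the model while moving over.

Emit:
servo_tool(
  rows=[
    [0.2, -0.025, -0.01, 0, 0, 0.003, 0.4],
    [0.4, -0.05, -0.02, 0, 0, 0.003, 0.4],
    [0.6, -0.07, -0.03, 0, 0, 0.003, 0.4],
    [0.817, -0.097, -0.045, 0, 0, 0.003, 0.4],
    [0.817, -0.097, -0.045, 0, 0, 0.003, 0.4],
  ],
)

```text
time_s: 7.7
eef_pos: [0.433, -0.0274, 0.1861]
eef_rot: [-0.001, 0.642, 0.767, 0.0]
wrist_force: [1.1, -0.1, -0.2]
opening: 0.0345
grasp_force: 0.0
```

Run:
```python
from h import *
M=model([.60452,-.0364,.17494,.377]); c=wcam(np.load("w2.npy"))
print(np.round((proj(c,[M[k] for k in("b1","b2","c3")])+.5)*1.5))
plan([(.436,-.031,.106,1.746)])
s=read_state(); p,q=pose(s); im=snapshot("wrist"); cv2.imwrite("pics/w3.png",cv2.resize(im,None,fx=1.5,fy=1.5,interpolation=cv2.INTER_CUBIC))
np.save("w3.npy",np.r_[p,q.as_quat()]); c=wcam(np.load("w3.npy"))
print(np.round((proj(c,[M[k] for k in("b1","b2","c3","c4","tip","pv")])+.5)*1.5))
```

```text
[[351. -55.]
 [354. 156.]
 [427. 347.]]
[-0.028, 0.016, 0.534, -0.0, -0.001, 0.001]
[[388. 227.]
 [388. 373.]
 [446. 498.]
 [468. 132.]
 [593.  67.]
 [893.  98.]]
```

View pics/w3.png

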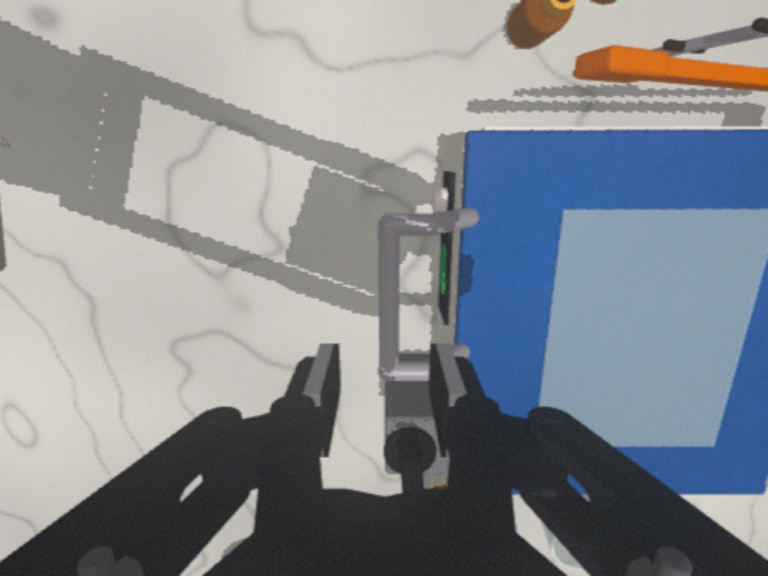

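The bar runs from (390,222) to (390,368) against a predicted (388,227) to (388,373), so the model holds within 1–2 mm. Descending now.

Emit:
servo_tool(
  rows=[
    [-0.02, 0.016, 0.12, 0, 0, 0, 0.4],
    [-0.02, 0.016, 0.25, 0, 0, 0, 0.4],
    [-0.02, 0.016, 0.38, 0, 0, 0, 0.4],
    [-0.02, 0.016, 0.5, 0, 0, 0, 0.4],
    [-0.02, 0.016, 0.53, 0, 0, 0, 0.4],
  ],
)

```text
time_s: 8.25
eef_pos: [0.4353, -0.0333, 0.1045]
eef_rot: [-0.002, 0.643, 0.766, -0.001]
wrist_force: [-0.0, -0.0, -0.1]
opening: 0.0342
grasp_force: 0.0
```

Emit:
servo_tool(
  rows=[
    [0, 0, 0, 0, 0, 0, 0.3],
    [0, 0, 0, 0, 0, 0, 0.2],
    [0, 0, 0, 0, 0, 0, 0.0],
    [0, 0, 0, 0, 0, 0, 0.0],
    [0, 0, 0, 0, 0, 0, 0.0],
  ],
)

```text
time_s: 8.75
eef_pos: [0.4379, -0.033, 0.1083]
eef_rot: [0.001, 0.643, 0.766, 0.0]
wrist_force: [0.4, 0.6, 0.9]
opening: -0.0001
grasp_force: 0.5
```

```bash
python3 st.py
```

```text
[ 0.4378931  -0.03302072  0.10826037] psi 1.745778561281077 [0.37596481 0.55671512 0.94980747] [-0.07323081 -0.10702674  0.00455987] -5.3486222342453804e-05 0.5390092916786671
```

The fingers closed on nothing, so I need a look. One composite picture of the side and wrist views.

Run:
```python
from h import *
s=read_state(); p,q=pose(s); np.save("w4.npy",np.r_[p,q.as_quat()])
w=snapshot("wrist");si=snapshot("side"); cv2.imwrite("pics/w4r.png",w); cv2.imwrite("pics/s4r.png",si)
a=cv2.resize(w[120:384,160:360],(400,528),interpolation=cv2.INTER_CUBIC)
b=cv2.resize(si[150:260,220:300],(384,528),interpolation=cv2.INTER_CUBIC)
cv2.imwrite("pics/c4.png",np.hstack([a,b]))
M=model([.60452,-.0364,.17494,.377]); print(np.round(proj(wcam(np.load("w4.npy")),[M["b1"],M["b2"],M["c3"],M["c4"]])),np.round(proj(cam("side"),[M["b1"],M["b2"],p])))
```

```text
[[252. 163.]
 [253. 301.]
 [306. 397.]
 [331.  68.]] [[301. 207.]
 [294. 192.]
 [296. 204.]]
```

View pics/c4.png

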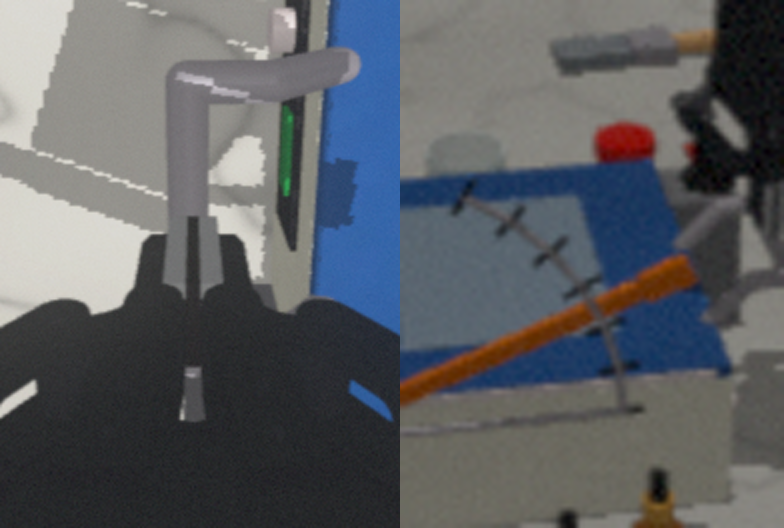

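The bar shows at wrist pixel (253,162), as the model predicts, but the shut fingers seem to lie over the bar rather than around it. I'll check the side view numerically, comparing before and after around the predicted TCP at (296,204).

```bash
python3 - <<'E'
import cv2,numpy as np
a=cv2.imread("pics/side1.png").astype(int).mean(2); b=cv2.imread("pics/s4r.png").astype(int).mean(2)
print("cols 284..307"); 
for r in range(176,222,2): print(r,''.join('%4d'%v for v in b[r,284:308]),' | ',''.join('%4d'%v for v in a[r,284:308:1]))
E
python3 - <<'E'
import cv2,numpy as np
w=cv2.imread("pics/w4r.png").astype(int)
for r in range(205,262,4): print(r,' '.join('%3d'%v for v in w[r,236:272:2].mean(1)))
E
```

```text
cols 284..307
176   24  50  99 121 128 124 106  65  28  18  22  12  14  26  22  24  15  21  19  26  35  79  68  38  |    93  87  85  84  85  84 102 122 128 130 129 130 127 127 127 124 100  99 113 119 119 119 119 126
178   20  13  24  67 111 127 123  94  52  27  18  16  23  38  27  23  16  15  15  23  28  27  24  17  |    24  15  20  22  20  23  47 110 128 127 128 126 125 125 123 120  95  80  80  86  93 109 108 113
180   19  14  18  19  32  75  96  97  54  19  12  20  19  18  27  18  18  20  29  19  18  12  21  18  |    13   5  15   4  11  15  45 109 125 126 126 123 124 122 118 123 121 119  99  86  80  74  77  84
182   25  26  21  21  21  17  14  27  15  17  15  20  14  13  18  17  14  15  17  21  11  20  20  17  |    12   9  14   0  11   0  40 107 119 121 122 124 119 125 125 122 127 126 125 124 122 119 119  99
184    7  16   8  21  25  15  23  20  12  25   0  16  22   6  21  14  16  14  19  21  24  27  20  22  |    22  13  14   3  12  18  39 109 126 126 127 126 123 125 126 124 126 123 126 124 123 124 123 124
186   16  11  18  16  10  23  41  48  34  13  15  18  17  24  20  19  10  24
[... 3999 characters left out ...]
 174 213 213 210
229 144 142 143 142 121 114 116 113 112  61  53  58 113 114 115 117 168 213
233 145 144 143 143 125 113 115 112 111  60  52  57 112 113 115 116 145 210
237  94  90  90  73 106 113 115 116 110  58  54  58 109 115 112 112 111  93
241  56  55  57  65 112 113 113 114 104  51  53  59 103 114 113 112 112  65
245  57  58  56  78 113 113 115 113 102  55  51  55 102 114 111 113 111  72
249  55  57  58  89 115 114 114 115 101  54  52  54  96 114 112 113 113  93
253  53  55  55  95 114 116 114 115  99  53  50  53  95 114 112 113 111  98
257  56  54  57 103 113 113 114 113  99  52  50  50  96 114 112 111 112 106
261  54  53  61  97 112 116 117 121  96  51  50  49  94 115 117 117 109  98
```

Run:
```python
import cv2,numpy as np
w=cv2.imread("pics/w4r.png");s=cv2.imread("pics/s4r.png")
a=cv2.resize(w[150:310,190:320],(390,480),interpolation=cv2.INTER_CUBIC)
b=cv2.resize(s[166:226,270:320],(400,480),interpolation=cv2.INTER_CUBIC)
cv2.imwrite("pics/c5.png",cv2.convertScaleAbs(np.hstack([a,b]),alpha=1.6,beta=10))
```

```text
(no output)
```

View pics/c5.png

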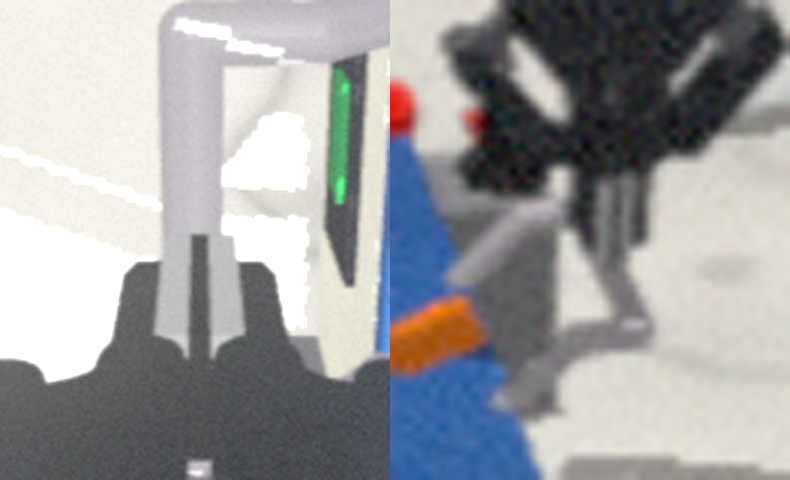

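The zoomed side view shows the shut fingertips at about row 197, stopping just above the bar. In the wrist view the pad edge at row 228 puts the tips about 20 mm behind the nominal TCP. So the pads closed above the bar. I'll open, go about 20 mm lower, and close again.

Emit:
servo_tool(
  rows=[
    [0, 0, 0, 0, 0, 0, 0.2],
    [0, 0, 0, 0, 0, 0, 0.4],
    [0, 0, 0, 0, 0, 0, 0.4],
    [0, 0, 0.05, 0, 0, 0, 0.4],
    [0, 0, 0.07, 0, 0, 0, 0.4],
  ],
)

```text
time_s: 9.35
eef_pos: [0.4367, -0.0328, 0.0959]
eef_rot: [-0.001, 0.643, 0.766, -0.0]
wrist_force: [-0.1, 0.7, 0.2]
opening: 0.0342
grasp_force: 0.0
```

Emit:
servo_tool(
  rows=[
    [0, 0, 0.02, 0, 0, 0, 0.4],
    [0, 0, 0.04, 0, 0, 0, 0.4],
    [0, 0, 0.06, 0, 0, 0, 0.4],
    [0, 0, 0.07, 0, 0, 0, 0.4],
    [0, 0, 0.07, 0, 0, 0, 0.4],
  ],
)

```text
time_s: 9.85
eef_pos: [0.4371, -0.0328, 0.0862]
eef_rot: [-0.0, 0.643, 0.766, -0.0]
wrist_force: [-0.2, 0.5, 0.7]
opening: 0.034
grasp_force: 0.0
```

Emit:
servo_tool(
  rows=[
    [0, 0, 0, 0, 0, 0, 0.3],
    [0, 0, 0, 0, 0, 0, 0.2],
    [0, 0, 0, 0, 0, 0, 0.0],
    [0, 0, 0, 0, 0, 0, 0.0],
    [0, 0, 0, 0, 0, 0, 0.0],
  ],
)

```text
time_s: 10.35
eef_pos: [0.4365, -0.0331, 0.0865]
eef_rot: [-0.001, 0.643, 0.766, -0.001]
wrist_force: [-4.1, -0.9, 3.9]
opening: 0.0096
grasp_force: 58.5
```

```bash
python3 st.py
```

```text
[ 0.43646451 -0.0330635   0.08646843] psi 1.7457208185956732 [-4.05123934 -0.87076325  3.9210681 ] [-0.13511837  0.87083961  0.04986046] 0.009607021643724923 58.453556299209595
```

The bar is gripped: 9.6 mm opening at 58 N. Now I'll lift along the arc in stages, to about 0.36 rad at first.

Emit:
servo_tool(
  rows=[
    [0.004, 0.005, -0.04, 0, 0, 0, 0],
    [0.004, 0.012, -0.09, 0, 0, 0, 0],
    [0.004, 0.022, -0.14, 0, 0, 0, 0],
    [0.004, 0.032, -0.19, 0, 0, 0, 0],
    [0.004, 0.041, -0.226, 0, 0, 0, 0],
  ],
)

```text
time_s: 10.85
eef_pos: [0.4422, -0.0319, 0.1202]
eef_rot: [-0.001, 0.643, 0.766, -0.001]
wrist_force: [-3.3, -5.0, -3.6]
opening: 0.0096
grasp_force: 58.4
```

```bash
python3 st.py
```

```text
[ 0.44222034 -0.03188746  0.12019955] psi 1.7454565486860527 [-3.28039008 -4.98353794 -3.63668339] [-0.82346583  0.71528077  0.13886174] 0.009637690064282063 58.40253531932831
```

Emit:
servo_tool(
  rows=[
    [-0.002, 0.013, -0.045, 0, 0, 0, 0],
    [-0.004, 0.026, -0.09, 0, 0, 0, 0],
    [-0.004, 0.04, -0.135, 0, 0, 0, 0],
    [-0.004, 0.055, -0.18, 0, 0, 0, 0],
    [-0.004, 0.069, -0.219, 0, 0, 0, 0],
  ],
)

```text
time_s: 11.35
eef_pos: [0.4516, -0.0303, 0.1525]
eef_rot: [-0.002, 0.643, 0.766, -0.002]
wrist_force: [-6.8, -2.9, -3.9]
opening: 0.0096
grasp_force: 58.4
```

Emit:
servo_tool(
  rows=[
    [0, 0.019, -0.045, 0, 0, 0, 0],
    [0, 0.038, -0.09, 0, 0, 0, 0],
    [0, 0.057, -0.135, 0, 0, 0, 0],
    [0, 0.078, -0.18, 0, 0, 0, 0],
    [0, 0.094, -0.21, 0, 0, 0, 0],
  ],
)

```text
time_s: 11.85
eef_pos: [0.4648, -0.0278, 0.1839]
eef_rot: [-0.002, 0.643, 0.766, -0.002]
wrist_force: [-12.0, -2.7, -1.5]
opening: 0.0095
grasp_force: 58.6
```

```bash
python3 st.py
python3 - <<'E'
from h import *
si=snapshot("side");t=snapshot("top"); cv2.imwrite("pics/s6.png",si);cv2.imwrite("pics/t6.png",t)
a=cv2.resize(si[155:255,190:310],(480,400),interpolation=cv2.INTER_CUBIC)
b=cv2.resize(t[130:230,190:270],(320,400),interpolation=cv2.INTER_CUBIC)
cv2.imwrite("pics/c6.png",np.hstack([a,b]))
E
```

```text
[ 0.46483148 -0.02778217  0.18394134] psi 1.745494227179231 [-11.98919617  -2.73697587  -1.4668201 ] [-0.54328269  2.24648767  0.11102192] 0.009506232497487426 58.55224907398224
```

View pics/c6.png

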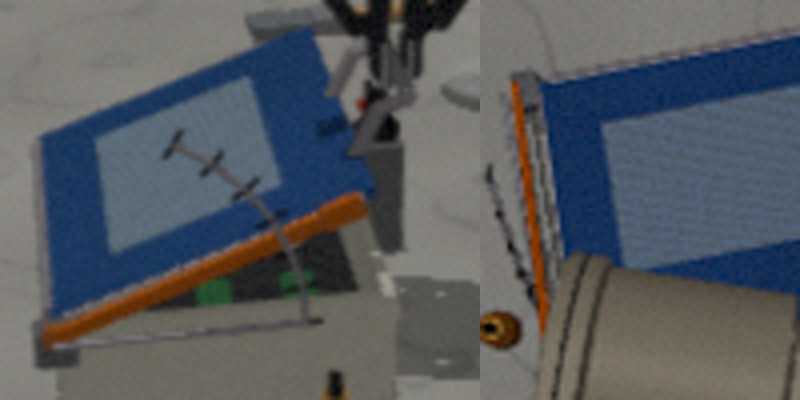

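The side view shows the lid's near edge almost parallel to the orange arm, which runs from crop (45,335) to (365,205). The handle rise of 97 mm gives a lid angle of about 0.357. Next I'll measure both angles from edge slopes in the side camera, using the shut picture as a check.

```bash
cat > ang.py <<'E'
from h import *
from scipy.optimize import brentq
import sys
x,y,w=.60452,-.0364,.17494; c=cam("side"); Rz=R.from_euler('z',w).as_matrix(); o=np.array([x,y,0])
def seg(a,yy,zz,h,l0,l1):
    P=[np.array([.12-l*np.cos(a)+zz*np.sin(a),yy,h+l*np.sin(a)+zz*np.cos(a)]) for l in(l0,l1)]
    return proj(c,[Rz@p+o for p in P])
def slope(a,*g): s=seg(a,*g); return (s[1,1]-s[0,1])/(s[1,0]-s[0,0])
def ransac(u,v):
    k=np.ones(len(u),bool)
    for _ in range(6): f=np.polyfit(u[k],v[k],1); r=v-np.polyval(f,u); k=abs(r)<max(.6,2*r[k].std()) 
    return f,k.sum()
def lid(im,u0,u1):
    b,g,r=[im[...,i].astype(int) for i in range(3)]; m=(b-r>50)&(b>70)
    u=np.arange(u0,u1); v=np.array([np.argmax(m[150:280,i])+150 for i in u]); f,n=ransac(u,v)
    return brentq(lambda a:slope(a,-.13,.01,.09,.0,.24)-f[0],-.2,1),n,len(u),np.polyval(f,230)
def lidpos(im,u0,u1):   # angle from edge position rather than slope
    *_,v=lid(im,u0,u1)
    def e(a): s=seg(a,-.13,.01,.09,0,.24); return np.interp(230,s[:,0],s[:,1])-v
    return brentq(e,-.2,1)
def arm(im):
    b,g,r=[im[...,i].astype(int) for i in range(3)]; m=(r-b>60)&(g-b>5)&(r-g>25); m[:150]=0;m[245:]=0;m[:,:195]=0;m[:,268:]=0
    U=[];V=[]
    for i in range(206,266):
        q=np.flatnonzero(m[:,i])
        if 2<=len(q)<=9: U.append(i);V.append(q.mean())
    f,n=ransac(np.array(U),np.array(V)); v=np.polyval(f,255)
    e=lambda a:np.interp(255,*(lambda s:(s[:,0],s[:,1]))(seg(a,.149,0,.095,0,.225)))-v
    return brentq(lambda a:slope(a,.149,0,.095,0,.225)-f[0],0,1),brentq(e,0,1),n,len(U)
for fn in sys.argv[1:]:
    im=cv2.imread(fn); z="1." in fn; r=(212,262) if z else (205,262)
    print(fn,"lid slope",lid(im,*r),"lid pos",lidpos(im,*r),"arm",arm(im))
E
python3 ang.py pics/side1.png pics/s6.png
```

```text
pics/side1.png lid slope (-0.005230283675293869, np.int64(47), 50, np.float64(187.16058850958348)) lid pos -0.04683141842867579 arm (0.387185546812384, 0.3932608087818813, np.int64(53), 59)
pics/s6.png lid slope (0.35622894414358597, np.int64(55), 57, np.float64(177.22017294462526)) lid pos 0.3066758580375028 arm (0.38450911868534915, 0.39129240051802544, np.int64(56), 58)
```

The edge slopes give a lid angle of 0.356–0.361, agreeing with kinematics at 0.357. The marker is at about 0.386, unchanged from before the lift. I'll raise the last 0.027 rad or so, which also relieves the x push.

Emit:
servo_tool(
  rows=[
    [0, 0.001, -0.012, 0, 0, 0, 0],
    [0, 0.003, -0.024, 0, 0, 0, 0],
    [0, 0.005, -0.036, 0, 0, 0, 0],
    [0, 0.006, -0.046, 0, 0, 0, 0],
    [0, 0.006, -0.046, 0, 0, 0, 0],
  ],
)

```text
time_s: 12.45
eef_pos: [0.4688, -0.0271, 0.1916]
eef_rot: [0.0, 0.643, 0.766, 0.0]
wrist_force: [4.8, -0.4, -9.9]
opening: 0.0098
grasp_force: 58.3
```

```bash
python3 st.py
python3 - <<'E'
from h import *
for i in range(2): cv2.imwrite(f"pics/s7{i}.png",snapshot("side"))
E
python3 ang.py pics/s70.png pics/s71.png
```

```text
[ 0.46876788 -0.02714088  0.19159707] psi 1.7458412256765135 [ 4.78688377 -0.39044588 -9.86534545] [-0.09405578 -0.13619583  0.05443835] 0.009792067054674364 58.31156015396118
pics/s70.png lid slope (0.38323749141357416, np.int64(54), 57, np.float64(176.27399386283528)) lid pos 0.33628668529430517 arm (0.3865806292851914, 0.39199812659421157, np.int64(57), 59)
pics/s71.png lid slope (0.38813269666494227, np.int64(46), 50, np.float64(176.2398060610422)) lid pos 0.33734105733044895 arm (0.38484440647546847, 0.39109214378397494, np.int64(56), 58)
```

The lid is at 0.383–0.390 and the marker at 0.386, unshifted, so they line up. I'll hold, confirm it's steady, and hand in.

Emit:
servo_tool(
  rows=[
    [0, 0, 0, 0, 0, 0, 0],
    [0, 0, 0, 0, 0, 0, 0],
    [0, 0, 0, 0, 0, 0, 0],
    [0, 0, 0, 0, 0, 0, 0],
    [0, 0, 0, 0, 0, 0, 0],
  ],
)

```text
time_s: 13.05
eef_pos: [0.4687, -0.0272, 0.1916]
eef_rot: [0.0, 0.643, 0.766, 0.0]
wrist_force: [5.6, 0.8, -10.6]
opening: 0.0099
grasp_force: 58.3
```

```bash
python3 st.py
python3 - <<'E'
from h import *
cv2.imwrite("pics/s8.png",snapshot("side"))
E
python3 ang.py pics/s8.png
```

```text
[ 0.46872147 -0.02717906  0.19155994] psi 1.745842921176316 [  5.61967756   0.81726075 -10.64769324] [ 0.01495937 -0.37846748  0.08097257] 0.009921964245216755 58.29609274864197
pics/s8.png lid slope (0.38225415747637365, np.int64(57), 57, np.float64(176.14290035433402)) lid pos 0.3403237633113093 arm (0.3863299877962875, 0.3920635770736192, np.int64(57), 59)
```

```bash
python3 -c "
from plant import *
print(job_done())"
```

```text
the job is handed in; nothing more can be done
None
```

I turned the clamp knob to its stop, raised the lid to about 0.385 rad beside the marker arm (about 0.386 rad, not shifted), and handed the job in at about 13 s with the gripper holding the lid steady; the result of the judging was not shown.

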